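# Fit an LED board and its twist-lock reflector on a lamp body

## Task

Put the lamp together: turn the round LED board so that its three holes match the three studs of the lamp body and seat it flat on the body, then put the reflector over it so that the stud heads come up through its keyholes, and turn it clockwise (seen from above) until it stops, locked under the heads. Leave the flux bottle, solder reel, solvent pot and blue parts bin standing where they are.

Things in the scene. Friction and masses are not known exactly. Their poses are not given: they have to be found in the camera images.
- lamp_body: lamp body, fixed: black round nest (140 mm wide, 12 mm high) with a dark finned heat sink; its pale flat top face, 114 mm wide, is 60 mm above the origin (centre of the nest's underside, z up). Three brass studs stand on the face on a 42 mm radius circle at 0 (x axis), 70 and 180 degrees, counterclockwise from above
- stud_1 (a point): point on the axis of the stud at 0 degrees, 3 mm above the lamp body's face. Each stud, upwards from the face: shoulder 9 mm wide to 2.7 mm, neck 4 mm wide to 8.5 mm, head 9 mm wide, bevelled, to 12 mm
- led_board: round white LED board, 106 x 3 mm, about 120 g, lying lens up; origin: centre of underside, z up. Grip its central lens holder: 36 mm wide, straight to 25 mm, 32 mm in all above the underside. Three 11 mm copper-rimmed holes on a 42 mm radius at 0 (x axis), 70, 180 degrees: it fits only with its axes along the lamp's; seated, its origin is 60 mm above the lamp's and studs stand 9 mm out of it
- reflector: aluminium reflector, about 180 g, flange down: flange 108 x 4 mm, collar 60 mm wide (grip here) to 36 mm above the underside, 46 mm bore; origin: centre of underside. Keyholes on a 42 mm radius: round ends 11.5 mm wide at 0 (x axis), 70, 180 degrees go over the stud heads when its axes match the lamp's; on the board its origin is 63 mm above the lamp's, heads 5 mm above the flange
- slot_1 (a point): closed end of the slot of the reflector's keyhole at 0 degrees, on the underside. Each slot is 6.5 mm wide and runs from the round end 18 degrees (0.31 rad) counterclockwise, seen from above; so the seated reflector turns 18 degrees clockwise till the stud necks meet the slot ends and slot_1 is over stud_1
- flux_bottle: small amber bottle with a white spout, 34 mm in diameter, 100 mm tall, loose, standing close by the LED board; origin: centre of its underside
- solvent_pot: white pot with a press disc, 61 mm in diameter, 128 mm tall, loose, standing close by the reflector; origin: centre of its underside
- solder_reel: reel of solder on an upright spindle with a round black foot: foot 72 mm in diameter, 92 mm tall, loose, close by the LED board on the side away from the flux bottle; origin: on its underside, 20 mm from the spindle (the spindle stands at x = +20 mm in its own frame)
- parts_bin: small open blue bin of parts, 97 mm long (its x axis), 71 mm wide (y), 45 mm high, loose, close by the reflector on the side away from the pot, a long side towards it; origin: centre of its underside
There are look-alikes about, which are no part of the job. Leave any turquoise or yellow look-alike of the reflector alone.

How it is judged (in metres and radians):
On the way, in this order (a step that is already met when the one before it is completed fails the run):
1. the LED board lies flat on the lamp body's face, its holes over the studs (z of led_board in the frame of lamp_body between 0.058 and 0.062 m and horizontal distance between led_board and lamp_body below 0.004 m and angle between led_board's own z axis and vertical below 0.05 rad), for 0.2 s.
2. the reflector lies flat on the board, the stud heads through its keyholes (z of reflector in the frame of lamp_body between 0.061 and 0.065 m and horizontal distance between reflector and lamp_body below 0.004 m and angle between reflector's own z axis and vertical below 0.05 rad), for 0.1 s.
At the end, for the whole second after the job is handed in: LED board flat on the face and reflector flat on the board (each within 2 mm in height, 4 mm in centring, 0.05 rad in tilt, at rest); the reflector's slot ends within 4 mm of the studs; bottle, reel, pot and bin within 30 mm of where they stood (all of step 1 and all of step 2 and horizontal distance between slot_1 and stud_1 below 0.004 m and linear speed of each of reflector, led_board below 0.02 m/s and distance of each of flux_bottle, solder_reel, solvent_pot, parts_bin from where it was at the start of the episode below 0.03 m); the robot touches nothing.
It fails at once if the flux bottle is pushed away or knocked over (distance of flux_bottle from where it was at the start of the episode above 0.03 m or angle between flux_bottle's own z axis and vertical above 0.4 rad).
It fails at once if the solder reel is pushed away or knocked over (distance of solder_reel from where it was at the start of the episode above 0.03 m or angle between solder_reel's own z axis and vertical above 0.4 rad).
It fails at once if the solvent pot is pushed away or knocked over (distance of solvent_pot from where it was at the start of the episode above 0.03 m or angle between solvent_pot's own z axis and vertical above 0.4 rad).
It fails at once if the blue parts bin is pushed away or knocked over (distance of parts_bin from where it was at the start of the episode above 0.03 m or angle between parts_bin's own z axis and vertical above 0.4 rad).
It also fails if it takes over 64 s, if anything falls off the work surface, if the arm or the gripper's body presses on something with over 40 N, if the wrist force passes 120 N, or if a joint passes its speed limit or range.

## Robot

A 6-joint arm with a two-finger parallel gripper is mounted at the origin on a cart in front of the work surface, level with it; the furniture and walls round the work are solid. World frame = base frame: x ahead of the robot, y to its left, z up, the work surface at z = 0. Lengths are in m, angles in degrees, forces in N, time in s.
With the tool pointing down it reaches from about 0.375 to 0.9 m from the base axis. Payload 3.1 kg.
Tool frame: the origin (TCP) lies on the centre line of the jaws, within the pads' length; the fingertips stand finger_overhang ahead of it and the grasp point (between the pads) lies 5 mm behind it (finger_overhang is the distance from the TCP to the fingertips, in m); z points along the fingers, y is the line along which they close (so a half turn about z gives the same grasp; the last joint's range is limited). The gripper opens to 87 mm and grips with 3 to 60 N. Pads are 19 mm wide; open, the fingers measure 117 mm over their backs; the gripper's body (75 mm by 190 mm) begins 51 mm behind the grasp point.
Start: joints at [65.002, 30.224, 82.088, -0, 67.689, -10.227], TCP at [0.159, 0.604, 0.237] pointing down, gripper open.
Joint ranges: [-176.69, 176.69], [-43.24, 126.21], [12.49, 139.97], [-82, 262], [0, 151.66], [-163.58, 163.58]. Speed limits (degrees/s): [159.86, 159.86, 180, 180, 180, 180].

## Interface

Orientations are given as a 3x3 rotation matrix whose columns are the frame's x, y, z axes.
In Python, from rig import read_state, capture, calibration, hand_in, finger_overhang gives the robot as it stands.
- The arm moves only by the tool send_rows, never from a script. Its argument "plan" is a list of rows, each a list of 5 numbers: the closure in counts, from 0 (fully open) to 255 (shut), then the shift along the tool's x, y, z in m, then the turn about the tool's z in rad. A call has 1 to 20 rows; each row shifts and turns the commanded pose from where the row before left it, along the tool's axes as they then stand; what a row does not reach is not made up. A row lasts 1/12 s, in which the tool goes at most 41.7 mm and 7.16 degrees, less where a joint would pass 70% of its speed; a pose out of reach is approached as far as the arm can. A call is refused whole if a number of a shift passes 0.0417 or a number of a turn 0.125, either way. A call with a gripper value outside its range is refused whole. The fingers move at their own pace and stop on an object; the grip force is fixed at half the most. Time passes only in rows, so rows that do not move let the fingers close. It gives the time, the measured TCP pose, the force, the opening and the grip force at its end, in the units of the state.
- read_state(): the state, without advancing time (a new reading comes with each control period).
- capture(name): name is "scene" or "top" or "wrist"; returns (picture, depth): 400x640x3 uint8, blue, green, red; 400x640 float32, m along the optical axis (not along the pixel's ray), 0 where there is no reading.
- calibration(name): a dict with "fx", "fy", "cx", "cy" (pixels), "xyz" and "rotation" of the camera in the world. Camera axes: x right, y down, z forward; pixel columns grow to the right and rows downward; lengths in m; the calibration is good to about 2 mm. A picture is of the moment at which its call begins: read the wrist's pose just before it. calibration takes no time and is no camera call; for the wrist camera it gives the pose at the moment of the call.
- hand_in(): hands the job in; it is judged then, once.
The state is a dict: "time_s": time; "joint_positions": joint angles; "qvel": joint speeds; "tau": joint torques, N m; "position": TCP position; "tcp_rot": TCP orientation; "force": force on the tool from outside, world axes, zero at the start; "moment": the same for the moment, N m; "opening": opening from 0.0 (shut) to 1.0 (fully open); "grasp_force": force on a finger pad.
Only numpy, scipy, OpenCV 4.12 (cv2) and the standard library are available. Lean on these libraries where they do the work, as an engineer would, in place of code of your own. Each camera call takes 0.05 s, during which the arm holds its last target. There are 200 camera calls.

## Working session

There is one attempt and no reset: what is moved stays moved. The work goes in short steps, Python scripts to look and compute and a tool call to move; the robot and the scene stay as the last step left them, time stands still between calls to the robot, and variables do not carry over. Pictures are saved under pics/ and viewed, at most 10 in all, crops included, and the job is handed in when it is done.

Besides the shell and the picture viewer there is one more tool, called after "Emit:" as a command line: name --pt "numbers of a row" for each row, then --argument value for the rest. send_rows: Moves the arm, as the interface text tells. Its arguments: {"type":"object","properties":{"plan":{"type":"array","items":{"type":"array","items":{"type":"number"}}}},"required":["plan"]}

```bash
ls; mkdir -p pics
cat > h.py <<'E'
import numpy as np, cv2
from rig import *
def cap(n):
    c=calibration(n); im,d=capture(n); return im.copy(),d,c
def pts(d,c):
    v,u=np.mgrid[:400,:640]
    P=np.dstack([(u-c['cx'])/c['fx']*d,(v-c['cy'])/c['fy']*d,d])
    W=P@np.array(c['rotation']).T+np.array(c['xyz']); W[d==0]=np.nan; return W
def ray(u,v,c,z):
    r=np.array(c['rotation'])@np.array([(u-c['cx'])/c['fx'],(v-c['cy'])/c['fy'],1]); o=np.array(c['xyz'])
    return o+r*(z-o[2])/r[2]
E
python3 - <<'E'
from h import *
print(finger_overhang() if callable(finger_overhang) else finger_overhang)
s=read_state(); print(s['position'],s['tcp_rot'],s['opening'],s['time_s'])
for n in ('top','scene'):
    im,d,c=cap(n); print(n,c); cv2.imwrite(f'pics/{n}0.png',im); np.savez(f'{n}0.npz',im=im,d=d)
E
```

```text
pics
0.014
[0.15902635 0.60370491 0.23556974] [[-9.66954439e-01  2.54947703e-01 -8.84199589e-04]
 [ 2.54948991e-01  9.66952504e-01 -1.96654426e-03]
 [ 3.53613066e-04 -2.12698449e-03 -9.99997675e-01]] 1.0007474944131551 0.0
top {'fx': 365.80765611968235, 'fy': 365.80765611968235, 'cx': 319.3157363222444, 'cy': 204.243402353837, 'xyz': array([0.42221086, 0.02984547, 0.98690954]), 'rotation': array([[ 0.00520773, -0.99611545,  0.08790274],
       [-0.99984076, -0.00668724, -0.01654515],
       [ 0.01706871, -0.08780258, -0.99599165]])}
scene {'fx': 502.4811967273432, 'fy': 502.4811967273432, 'cx': 327.8910607117172, 'cy': 196.80552910544588, 'xyz': array([-0.40737308, -0.60407717,  1.03125421]), 'rotation': array([[ 0.58172865, -0.5267291 ,  0.61979693],
       [-0.81323041, -0.39139964,  0.43065372],
       [ 0.01575045, -0.75456132, -0.6560405 ]])}
```

View pics/top0.png

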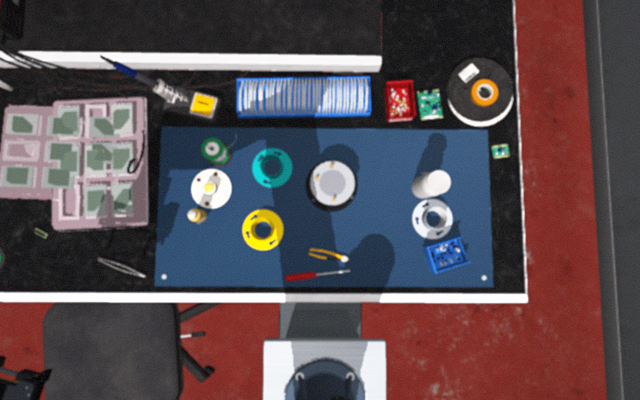

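View pics/scene0.png

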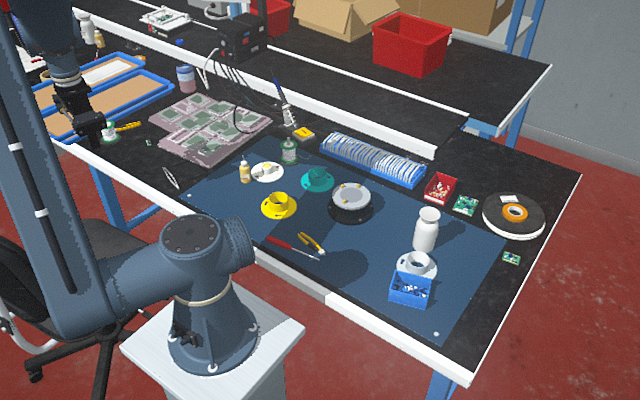

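Candidates in the top view are as follows.
- LED board: white disc with a yellow lens at (211,188), the only one.
- Reflector: aluminium one at (432,218). The turquoise one at (271,167) and the yellow one at (263,230) are decoys.
- Lamp body: (332,184).
- To leave alone: reel (215,150), bottle (196,215), pot (431,183), bin (448,256).

Run:
```python
from h import *
z=np.load('top0.npz');c=calibration('top');im=z['im'];W=pts(z['d'],c)
for n,u,v,h in (('board',211,188,.003),('lamp',332,184,.06),('refl',432,218,.004),('reel',215,150,.05),('bottle',196,215,.08),('pot',433,180,.1),('bin',448,256,.04)):
    print(n,ray(u,v,c,h).round(3),W[v,u].round(3))
w=[cv2.resize(im[v-45:v+45,u-33:u+33],None,fx=4,fy=4,interpolation=cv2.INTER_CUBIC) for u,v in ((211,188),(332,184),(432,218))]
cv2.imwrite('pics/crop.png',np.hstack(w))
s=read_state();c=calibration('wrist');R=np.array(s['tcp_rot'])
print('cam in tool',R.T@(np.array(c['xyz'])-s['position']),R.T@np.array(c['rotation']),c['fx'],c['cx'],c['cy'])
```

```text
board [0.551 0.306 0.003] [0.547 0.297 0.033]
lamp [ 0.556 -0.018  0.06 ] [ 0.556 -0.018  0.062]
refl [ 0.474 -0.291  0.004] [ 0.474 -0.293 -0.001]
reel [0.644 0.286 0.05 ] [0.641 0.281 0.065]
bottle [0.474 0.319 0.08 ] [0.474 0.323 0.069]
pot [ 0.562 -0.264  0.1  ] [ 0.558 -0.255  0.128]
bin [ 0.374 -0.319  0.04 ] [ 0.372 -0.332  0.003]
cam in tool [ 0.06560911  0.00101802 -0.1481733 ] [[-7.02639024e-04 -9.70848441e-01 -2.39693159e-01]
 [ 9.99999692e-01 -5.98389052e-04 -5.07706310e-04]
 [ 3.49476117e-04 -2.39693442e-01  9.70848563e-01]] 337.6110799985959 321.2942772515088 200.1726945805462
```

View pics/crop.png

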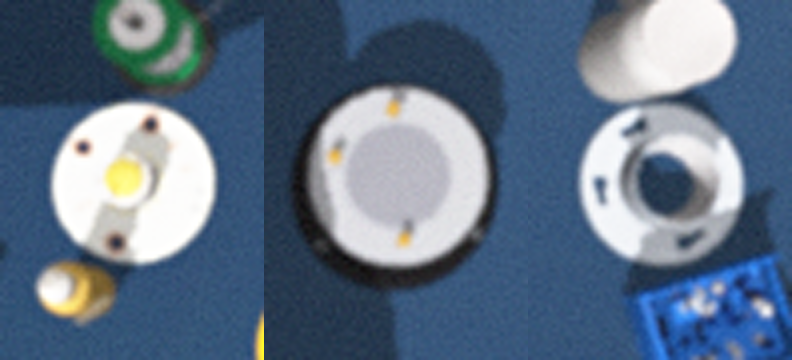

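Emit:
send_rows --pt "0 -0.0326 -0.0139 0 0" --pt "0 -0.0326 -0.0139 0 0" --pt "0 -0.0326 -0.0139 0 0" --pt "0 -0.0326 -0.0139 0 0" --pt "0 -0.0326 -0.0139 0 0" --pt "0 -0.0326 -0.0139 0 0" --pt "0 -0.0326 -0.0139 0 0" --pt "0 -0.0326 -0.0139 0 0" --pt "0 -0.0326 -0.0139 0 0" --pt "0 -0.0326 -0.0139 0 0" --pt "0 -0.0326 -0.0139 0 0" --pt "0 -0.0326 -0.0139 0 0" --pt "0 -0.0326 -0.0139 0 0" --pt "0 -0.0326 -0.0139 0 0" --pt "0 0 0 0 0" --pt "0 0 0 0 0" --pt "0 0 0 0 0"

```text
time_s: 1.52
position: [0.5502, 0.2997, 0.2359]
tcp_rot: [[-0.967, 0.256, -0.002], [0.256, 0.967, -0.0], [0.002, -0.001, -1.0]]
force: [0.1, 0.2, -0.4]
opening: 1.001
grasp_force: 0.0
```

Run:
```python
from h import *
s=read_state();im,d,c=cap('wrist');cv2.imwrite('pics/w1.png',im);np.savez('w1.npz',im=im,d=d,K=np.array([c['fx'],c['fy'],c['cx'],c['cy']]),x=c['xyz'],r=c['rotation'])
print(s['time_s'],s['position'],s['tcp_rot'],s['joint_positions'])
```

```text
1.5167 [0.55019849 0.29966765 0.23585421] [[-9.66763843e-01  2.55661221e-01 -2.23881149e-03]
 [ 2.55662089e-01  9.66766200e-01 -1.05674677e-04]
 [ 2.13739036e-03 -6.74541679e-04 -9.99997488e-01]] [ 1.83536869e+01  3.04321890e+01  8.18096445e+01  3.73966424e-02
  6.78818267e+01 -5.68476171e+01]
```

View pics/w1.png

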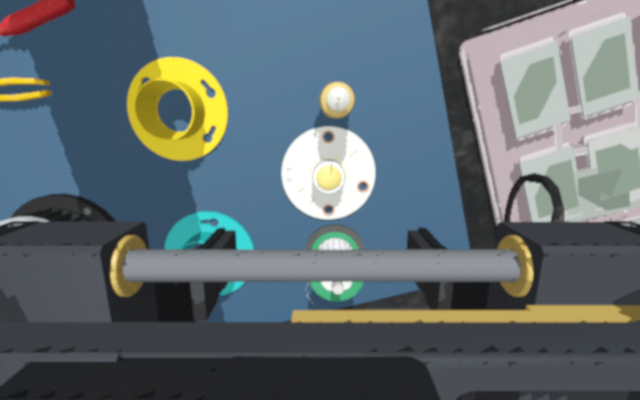

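The wrist view shows the board at (328,172), with its holes at (328,136), (363,186) and (328,209). The bottle is at (337,100) and the reel at (335,255).

```bash
cat >> h.py <<'E'
def holes(im,c,z,seeds,lo=15,thr=None,r=9):
    """centroids of dark/brass blobs near seeds -> world at height z"""
    g=im.min(2).astype(float); out=[]
    for u,v in seeds:
        p=g[v-r:v+r+1,u-r:u+r+1]; t=thr or (p.max()+p.min())/2
        n,l,st,ce=cv2.connectedComponentsWithStats((p<t).astype(np.uint8))
        k=min(range(1,n),key=lambda i:np.hypot(*(ce[i]-r))-0.02*st[i,4])
        out.append((ce[k][0]+u-r,ce[k][1]+v-r,st[k,4]))
    return out,np.array([ray(a,b,c,z) for a,b,_ in out])
E
python3 - <<'E'
from h import *
z=np.load('w1.npz');im=z['im'];K=z['K'];c=dict(fx=K[0],fy=K[1],cx=K[2],cy=K[3],xyz=z['x'],rotation=z['r'])
o,P=holes(im,c,.003,[(328,136),(363,186),(328,209)]);print(o,P.round(4))
a=P-P[[0]];L=np.linalg.norm
print('dists',L(P[0]-P[1]),L(P[1]-P[2]),L(P[0]-P[2]),'expect .0482(70) .0688(110) .084')
h1=P[2] if L(P[1]-P[2])<L(P[0]-P[1]) else P[0]; h3=P[0] if h1 is P[2] or np.allclose(h1,P[2]) else P[2]
print('centre',(h1+h3)/2,'yaw',np.degrees(np.arctan2(*(h1-h3)[1::-1])))
g=((im.min(2)>150)).astype(np.uint8); m=np.zeros_like(g);m[115:230,270:385]=g[115:230,270:385]
n,l,st,ce=cv2.connectedComponentsWithStats(m);k=1+st[1:,4].argmax()
ct=cv2.convexHull(np.argwhere(l==k)[:,::-1].astype(np.int32));e=cv2.fitEllipse(ct);print(e,ray(*e[0],c,.003))
W=pts(z['d'],c);print('lens',W[177,328], 'board z',W[150,310],'bottle',W[100,337],'reel',W[255,335])
E
```

```text
[(np.float64(328.05825242718447), np.float64(136.36893203883494), np.int32(103)), (np.float64(362.5416666666667), np.float64(185.75), np.int32(72)), (np.float64(328.0), np.float64(208.4), np.int32(75))] [[0.5088 0.3191 0.003 ]
 [0.573  0.3434 0.003 ]
 [0.589  0.2982 0.003 ]]
dists 0.0686802742817348 0.04792263612089762 0.08287442589515273 expect .0482(70) .0688(110) .084
centre [0.54886071 0.30865099 0.003     ] yaw -14.625560040922203
((328.01629638671875, 172.30975341796875), (93.81820678710938, 95.11456298828125), 80.91847229003906) [0.54774821 0.30892612 0.003     ]
lens [0.54751001 0.3083702  0.03476603] board z [0.51792749 0.29589705 0.00557543] bottle [0.47647145 0.3340389  0.07996709] reel [0.51954937 0.31225943 0.30760536]
```

Emit:
send_rows --pt "0 -0.009 -0.0315 -0.0057 0" --pt "0 -0.009 -0.0315 -0.0057 0" --pt "0 -0.009 -0.0315 -0.0057 0" --pt "0 -0.009 -0.0315 -0.0057 0" --pt "0 -0.009 -0.0315 -0.0057 0" --pt "0 -0.009 -0.0315 -0.0057 0" --pt "0 -0.009 -0.0315 -0.0057 0" --pt "0 -0.009 -0.0315 -0.0057 0" --pt "0 -0.009 -0.0315 -0.0057 0" --pt "0 -0.009 -0.0315 -0.0057 0" --pt "0 0 0 0 0" --pt "0 0 0 0 0" --pt "0 0 0 0 0"

```text
time_s: 2.65
position: [0.5569, -0.0261, 0.2934]
tcp_rot: [[-0.967, 0.254, -0.001], [0.254, 0.967, 0.001], [0.001, 0.001, -1.0]]
force: [-0.5, 0.2, -0.8]
opening: 0.997
grasp_force: 0.0
```

Run:
```python
from h import *
s=read_state();im,d,c=cap('wrist');cv2.imwrite('pics/w2.png',im);np.savez('w2.npz',im=im,d=d,K=np.array([c['fx'],c['fy'],c['cx'],c['cy']]),x=c['xyz'],r=c['rotation'])
print(s['time_s'],s['position'],s['tcp_rot'])
cv2.imwrite('pics/w2c.png',cv2.resize(im[80:260,220:440],None,fx=3,fy=3))
```

```text
2.65 [ 0.55691903 -0.02610653  0.29335128] [[-9.67250372e-01  2.53822024e-01 -1.04824875e-03]
 [ 2.53820862e-01  9.67250590e-01  1.12497429e-03]
 [ 1.29946247e-03  8.22064401e-04 -9.99998818e-01]]
```

View pics/w2c.png

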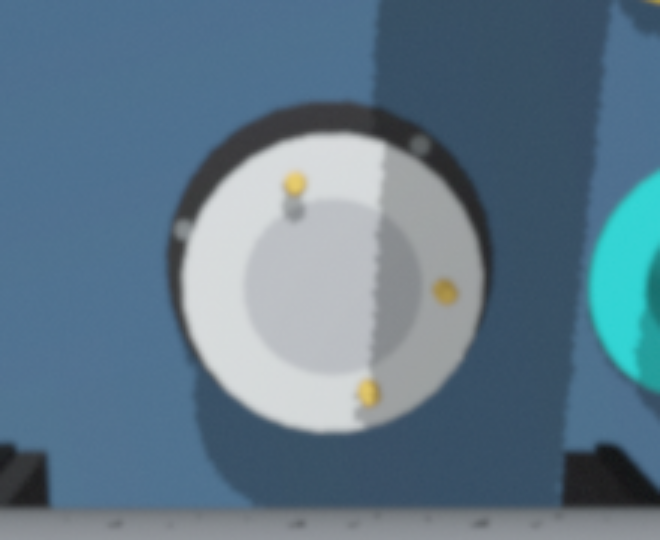

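Stud heads are at crop pixels (296,183), (446,291) and (368,393). The face is a clean disc at about (333,282).

Run:
```python
from h import *
z=np.load('w2.npz');im=z['im'];K=z['K'];c=dict(fx=K[0],fy=K[1],cx=K[2],cy=K[3],xyz=z['x'],rotation=z['r'])
hsv=cv2.cvtColor(im,cv2.COLOR_BGR2HSV);m=cv2.inRange(hsv,(12,90,90),(35,255,255));m[:115]=0;m[232:]=0;m[:,:275]=0;m[:,390:]=0
n,l,st,ce=cv2.connectedComponentsWithStats(m)
B=sorted([(ce[i][1],ce[i][0],st[i,4]) for i in range(1,n) if st[i,4]>8]);print(B)
P=np.array([ray(b[1],b[0],c,.0705) for b in B]);L=np.linalg.norm
print(P.round(4),L(P[0]-P[1]),L(P[1]-P[2]),L(P[0]-P[2]))
h3,h2,h1=P
print('centre',(h1+h3)/2,'yaw',np.degrees(np.arctan2(*(h1-h3)[1::-1])))
# procrustes
Q=.042*np.exp(1j*np.radians([180,70,0]));w=P[:,0]+1j*P[:,1];q=Q-Q.mean();
print('fit yaw',np.degrees(np.angle(np.vdot(q,w-w.mean()))),'c',w.mean()-Q.mean()*np.exp(1j*np.angle(np.vdot(q,w-w.mean()))))
g=((im.min(2)>115)&(hsv[...,1]<60)).astype(np.uint8);mm=np.zeros_like(g);mm[110:240,265:395]=g[110:240,265:395]
n,l,st,ce=cv2.connectedComponentsWithStats(mm);k=1+st[1:,4].argmax()
e=cv2.fitEllipse(cv2.convexHull(np.argwhere(l==k)[:,::-1].astype(np.int32)));print(e,ray(*e[0],c,.06))
# same procrustes for the board
z=np.load('w1.npz');im=z['im'];K=z['K'];c=dict(fx=K[0],fy=K[1],cx=K[2],cy=K[3],xyz=z['x'],rotation=z['r'])
o,P=holes(im,c,.003,[(328,136),(363,186),(328,209)]);w=P[:,0]+1j*P[:,1];a=np.angle(np.vdot(q,w-w.mean()))
print('board',np.degrees(a),w.mean()-Q.mean()*np.exp(1j*a))
```

```text
[(np.float64(141.0), np.float64(317.7352941176471), np.int32(34)), (np.float64(177.0), np.float64(368.0), np.int32(41)), (np.float64(210.65), np.float64(342.525), np.int32(40))]
[[ 0.5171 -0.0186  0.0705]
 [ 0.5696  0.0254  0.0705]
 [ 0.6001 -0.0114  0.0705]] 0.0684507724131053 0.047772440361058016 0.08330765541739564
centre [ 0.55864738 -0.01498326  0.0705    ] yaw 4.951556105029567
fit yaw 4.907159521143834 c (0.5586628137288286-0.015049997846856645j)
((329.3833312988281, 173.56509399414062), (99.95289611816406, 101.6944808959961), 104.16400909423828) [ 0.5566703  -0.01543068  0.06      ]
board -14.674467090678492 (0.5489476693440598+0.30871451382495757j)
```

Emit:
send_rows --pt "0 0.0093 0.0322 0.009 0" --pt "0 0.0093 0.0322 0.009 0" --pt "0 0.0093 0.0322 0.009 0" --pt "0 0.0093 0.0322 0.009 0" --pt "0 0.0093 0.0322 0.009 0" --pt "0 0.0093 0.0322 0.009 0" --pt "0 0.0093 0.0322 0.009 0" --pt "0 0.0093 0.0322 0.009 0" --pt "0 0.0093 0.0322 0.009 0" --pt "0 0.0093 0.0322 0.009 0" --pt "0 0 0 0.01 0" --pt "0 0 0 0.025 0" --pt "0 0 0 0.03 0" --pt "0 0 0 0.03 0" --pt "0 0 0 0.03 0" --pt "0 0 0 0.02 0" --pt "0 0 0 0 0" --pt "0 0 0 0 0" --pt "0 0 0 0 0"

```text
time_s: 4.28
position: [0.5502, 0.3083, 0.0596]
tcp_rot: [[-0.967, 0.254, 0.002], [0.254, 0.967, 0.001], [-0.001, 0.001, -1.0]]
force: [-0.2, 0.0, 0.3]
opening: 0.995
grasp_force: 0.0
```

Emit:
send_rows --pt "0 0.001 0 0.015 0" --pt "0 0 0 0.015 0" --pt "0 0 0 0.01 0" --pt "0 0 0 0 0" --pt "0 0 0 0 0" --pt "120 0 0 0 0" --pt "255 0 0 0 0" --pt "255 0 0 0 0" --pt "255 0 0 0 0" --pt "255 0 0 0 0" --pt "255 0 0 0 0" --pt "255 0 0 0 0" --pt "255 0 0 0 0" --pt "255 0 0 0 0"

```text
time_s: 5.45
position: [0.5496, 0.3076, 0.0195]
tcp_rot: [[-0.967, 0.255, 0.001], [0.255, 0.967, 0.0], [-0.001, 0.001, -1.0]]
force: [0.4, -0.9, 4.9]
opening: 0.402
grasp_force: 31.3
```

Emit:
send_rows --pt "255 0 0 -0.015 0" --pt "255 0 0 -0.03 0" --pt "255 0 0 -0.035 0" --pt "255 0 0 -0.035 0" --pt "255 0 0 -0.035 0" --pt "255 0 0 -0.03 0" --pt "255 -0.00905 -0.031 -0.01 0" --pt "255 -0.00905 -0.031 -0.01 0" --pt "255 -0.00905 -0.031 0 0" --pt "255 -0.00905 -0.031 0 0" --pt "255 -0.00905 -0.031 0 0" --pt "255 -0.00905 -0.031 0 0" --pt "255 -0.00905 -0.031 0 0" --pt "255 -0.00905 -0.031 0 0" --pt "255 -0.00905 -0.031 0 0" --pt "255 -0.00905 -0.031 0 0" --pt "255 0 0 0 -0.114" --pt "255 0 0 0 -0.114" --pt "255 0 0 0 -0.113" --pt "255 0 0 0 0"

```text
time_s: 7.12
position: [0.5569, -0.0155, 0.2179]
tcp_rot: [[-0.996, -0.084, -0.001], [-0.084, 0.996, 0.001], [0.001, 0.001, -1.0]]
force: [-0.3, -0.4, -0.6]
opening: 0.405
grasp_force: 30.6
```

Emit:
send_rows --pt "255 0 0 0 0" --pt "255 0 0 0 0" --pt "255 0 0 0 0"

```text
time_s: 7.37
position: [0.5573, -0.0149, 0.2184]
tcp_rot: [[-0.997, -0.082, -0.0], [-0.082, 0.997, 0.0], [0.0, 0.0, -1.0]]
force: [1.0, -0.2, -2.2]
opening: 0.402
grasp_force: 30.6
```

Run:
```python
from h import *
s=read_state();im,d,c=cap('wrist');np.savez('w3.npz',im=im,d=d,K=np.array([c['fx'],c['fy'],c['cx'],c['cy']]),x=c['xyz'],r=c['rotation'])
print(s['time_s'],s['position'],s['tcp_rot'],s['force'],s['opening'],s['joint_positions'])
cv2.imwrite('pics/w3.png',im)
```

```text
7.3667 [ 0.55725486 -0.01490938  0.21837415] [[-9.96639099e-01 -8.19167657e-02 -3.86542240e-04]
 [-8.19168368e-02  9.96639154e-01  1.71712966e-04]
 [ 3.71176960e-04  2.02800173e-04 -9.99999911e-01]] [ 1.01741817 -0.2348414  -2.24163026] 0.40174795596820795 [-1.30205108e+01  2.63318295e+01  9.30000347e+01  5.27030479e-03
  6.06919303e+01 -1.07721844e+02]
```

View pics/w3.png

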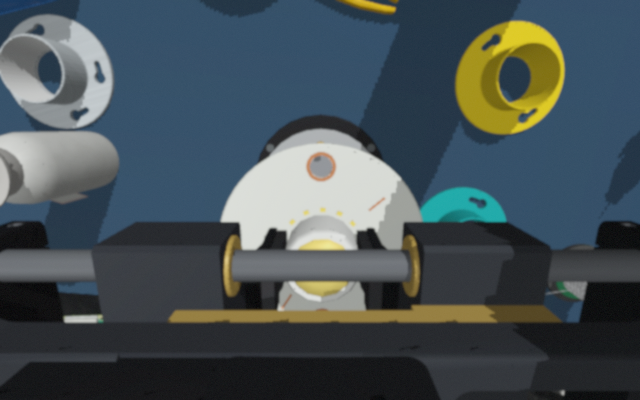

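The board is held level, with hole 3 (copper rim) at (321,166). Its position gives the board's offset in the hand.

Run:
```python
from h import *
z=np.load('w3.npz');im=z['im'];K=z['K'];c=dict(fx=K[0],fy=K[1],cx=K[2],cy=K[3],xyz=z['x'],rotation=z['r'])
hsv=cv2.cvtColor(im,cv2.COLOR_BGR2HSV);m=cv2.inRange(hsv,(0,50,60),(18,255,255));m[:140]=0;m[190:]=0;m[:,:295]=0;m[:,350:]=0
p=np.argwhere(m)[:,::-1].astype(np.int32);e=cv2.fitEllipse(cv2.convexHull(p));print(e)
s=read_state();R=np.array(s['tcp_rot']);W=pts(z['d'],c);print('z board top',np.nanmedian(W[185:200,270:290,2]))
zb=.2019
H=ray(*e[0],c,zb);print(H,'in tool',R.T@(H-s['position']))
g=((im.min(2)>150)).astype(np.uint8);g[:135]=0;g[222:]=0;g[:,:210]=0;g[:,430:]=0
n,l,st,ce=cv2.connectedComponentsWithStats(g);k=1+st[1:,4].argmax()
ct,_=cv2.findContours((l==k).astype(np.uint8),0,1);ct=max(ct,key=len)[:,0];ct=ct[(ct[:,1]<215)]
P=np.array([ray(u,v,c,zb)for u,v in ct]);T=(P-s['position'])@R
T=T[(np.hypot(T[:,0],T[:,1])>.045)&(T[:,0]>.012)]
A=np.c_[2*T[:,:2],np.ones(len(T))];x=np.linalg.lstsq(A,(T[:,:2]**2).sum(1),rcond=None)[0];print('disc centre tool',x[:2],'r',np.sqrt(x[2]+x[0]**2+x[1]**2))
```

```text
((320.662109375, 166.18458557128906), (28.95315170288086, 29.336788177490234), 75.04774475097656)
z board top 0.20404066492080875
[ 0.51556894 -0.01761549  0.2019    ] in tool [0.04181835 0.00077311 0.01655668]
disc centre tool [0.00755828 0.00048769] r 0.048711337747300736
```

Emit:
send_rows --pt "255 -0.0011 -0.001 0.02 0" --pt "255 0 0 0.03 0" --pt "255 0 0 0.03 0" --pt "255 0 0 0.025 0" --pt "255 0 0 0.015 0" --pt "255 0 0 0 0" --pt "255 0 0 0 0" --pt "255 0 0 0 0" --pt "255 0 0 0 0"

```text
time_s: 8.17
position: [0.5598, -0.0163, 0.1]
tcp_rot: [[-0.997, -0.083, 0.003], [-0.083, 0.997, -0.001], [-0.003, -0.001, -1.0]]
force: [-0.4, 0.2, -2.2]
opening: 0.403
grasp_force: 30.6
```

Emit:
send_rows --pt "255 0 0 0 0" --pt "255 0 0 0 0"

```text
time_s: 8.33
position: [0.5593, -0.0162, 0.0997]
tcp_rot: [[-0.997, -0.083, 0.002], [-0.083, 0.997, -0.001], [-0.002, -0.001, -1.0]]
force: [0.2, -0.2, -0.8]
opening: 0.406
grasp_force: 30.6
```

Emit:
send_rows --pt "255 0 0 0 0"

```text
time_s: 8.42
position: [0.559, -0.0162, 0.0994]
tcp_rot: [[-0.997, -0.083, 0.002], [-0.083, 0.997, -0.0], [-0.002, -0.001, -1.0]]
force: [-0.6, 0.2, -1.0]
opening: 0.402
grasp_force: 30.6
```

Emit:
send_rows --pt "255 0 0 0.002 0" --pt "255 0 0 0.002 0" --pt "255 0 0 0.002 0" --pt "255 0 0 0.002 0" --pt "255 0 0 0.002 0" --pt "255 0 0 0 0" --pt "255 0 0 0 0"

```text
time_s: 9.0
position: [0.5586, -0.0162, 0.0883]
tcp_rot: [[-0.997, -0.083, -0.0], [-0.083, 0.997, 0.0], [0.0, 0.0, -1.0]]
force: [0.3, 0.3, -2.1]
opening: 0.404
grasp_force: 30.6
```

Emit:
send_rows --pt "255 0 0 0.002 0" --pt "255 0 0 0.002 0" --pt "255 0 0 0.002 0" --pt "255 0 0 0.002 0" --pt "255 0 0 0.001 0" --pt "255 0 0 0 0" --pt "255 0 0 0 0"

```text
time_s: 9.58
position: [0.5587, -0.0161, 0.0795]
tcp_rot: [[-0.997, -0.083, 0.0], [-0.083, 0.997, -0.0], [-0.0, -0.0, -1.0]]
force: [0.4, -1.7, -2.2]
opening: 0.401
grasp_force: 30.6
```

Emit:
send_rows --pt "139 0 0 0 0" --pt "139 0 0 0 0" --pt "139 0 0 0 0" --pt "139 0 0 0 0"

```text
time_s: 9.92
position: [0.5586, -0.0162, 0.0797]
tcp_rot: [[-0.997, -0.083, 0.0], [-0.083, 0.997, -0.0], [-0.0, -0.0, -1.0]]
force: [-0.1, -1.1, -0.2]
opening: 0.452
grasp_force: 0.0
```

Emit:
send_rows --pt "139 0 0 -0.005 0" --pt "139 0 0 -0.01 0" --pt "139 0 0 -0.02 0" --pt "139 0 0 -0.03 0" --pt "0 0 0 -0.035 0" --pt "0 0 0 -0.035 0" --pt "0 0 0 -0.035 0" --pt "0 0.0107 -0.0267 0 0" --pt "0 0.0107 -0.0267 0 0" --pt "0 0.0107 -0.0267 0 0" --pt "0 0.0107 -0.0267 0 0" --pt "0 0.0107 -0.0267 0 0" --pt "0 0.0107 -0.0267 0 0" --pt "0 0.0107 -0.0267 0 0" --pt "0 0.0107 -0.0267 0 0" --pt "0 0.0107 -0.0267 0 0" --pt "0 0.0107 -0.0267 0 0" --pt "0 0 0 0 -0.125" --pt "0 0 0 0 -0.125" --pt "0 0 0 0 0"

```text
time_s: 11.58
position: [0.4738, -0.2918, 0.2505]
tcp_rot: [[-0.945, -0.328, 0.001], [-0.328, 0.945, -0.001], [-0.0, -0.001, -1.0]]
force: [-0.0, 0.0, -0.7]
opening: 1.003
grasp_force: 0.0
```

Emit:
send_rows --pt "0 0 0 0 0" --pt "0 0 0 0 0" --pt "0 0 0 0 0" --pt "0 0 0 0 0"

```text
time_s: 11.92
position: [0.4743, -0.2907, 0.2497]
tcp_rot: [[-0.945, -0.327, 0.0], [-0.327, 0.945, -0.0], [-0.0, -0.0, -1.0]]
force: [-0.2, 0.8, 0.0]
opening: 0.997
grasp_force: 0.0
```

Run:
```python
from h import *
s=read_state();im,d,c=cap('wrist');np.savez('w4.npz',im=im,d=d,K=np.array([c['fx'],c['fy'],c['cx'],c['cy']]),x=c['xyz'],r=c['rotation'],p=s['position'],R=s['tcp_rot'])
print(s['time_s'],s['position'],s['tcp_rot'])
cv2.imwrite('pics/w4.png',cv2.resize(im[80:260,220:460],None,fx=3,fy=3))
im,d,c=cap('top');cv2.imwrite('pics/top4.png',cv2.resize(im[139:229,282:382],None,fx=4,fy=4)); W=pts(d,c)
for v,u in ((165,320),(200,345),(205,325),(165,345),(184,312)): print('board z',W[v,u].round(4))
```

```text
11.9167 [ 0.4742684  -0.29066998  0.24974065] [[-9.45146168e-01 -3.26647687e-01  9.67633575e-05]
 [-3.26647696e-01  9.45146164e-01 -1.01868488e-04]
 [-5.81804102e-05 -1.27888139e-04 -9.99999990e-01]]
board z [0.6049 0.0132 0.0617]
board z [ 0.5148 -0.0505  0.0653]
board z [ 0.5062 -0.0015  0.0137]
board z [ 0.6055 -0.051   0.0613]
board z [0.5556 0.0334 0.0617]
```

View pics/w4.png

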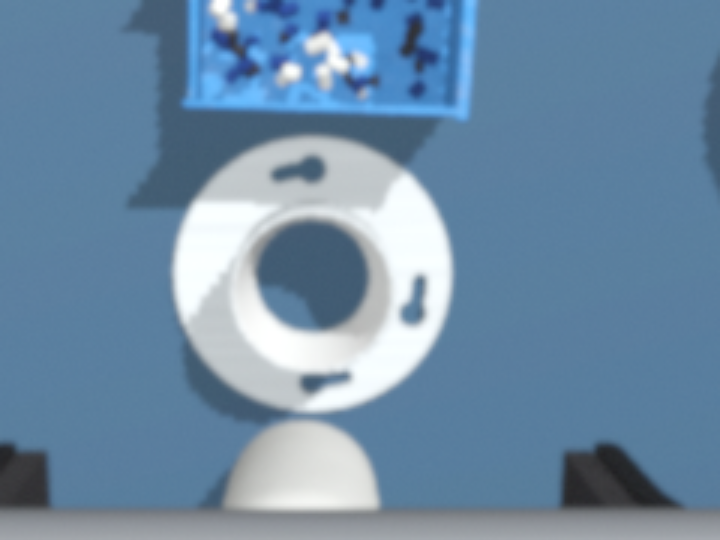

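View pics/top4.png

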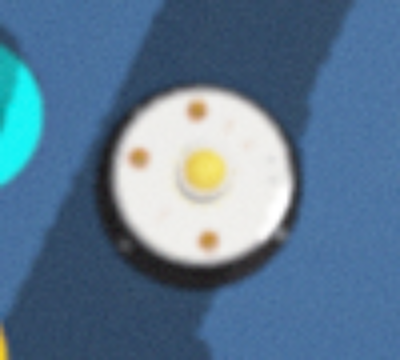

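The board is seated with all three studs through it. The reflector's round keyhole ends are at crop (312,382), (413,312) and (312,167), which are holes 1, 2 and 3. The bin is above it and the pot below.

Run:
```python
from h import *
z=np.load('w4.npz');im=z['im'];K=z['K'];c=dict(fx=K[0],fy=K[1],cx=K[2],cy=K[3],xyz=z['x'],rotation=z['r'])
F=8;g=im.min(2);out=[];bl=[]
for u,v in ((324,207),(358,184),(324,136)):
    r=11;p=cv2.resize(g[v-r:v+r+1,u-r:u+r+1],None,fx=F,fy=F,interpolation=cv2.INTER_CUBIC)
    # flange white level vs hole dark
    t=(np.percentile(p,80)*.5+np.percentile(p,3)*.5);m=(p<t).astype(np.uint8)
    n,l,st,ce=cv2.connectedComponentsWithStats(m)
    ok=[i for i in range(1,n) if st[i,0]>0 and st[i,1]>0 and st[i,0]+st[i,2]<p.shape[1] and st[i,1]+st[i,3]<p.shape[0]]
    print([tuple(st[i]) for i in range(1,n)],t)
    k=max(ok or range(1,n),key=lambda i:st[i,4]);dt=cv2.distanceTransform((l==k).astype(np.uint8),cv2.DIST_L2,5)
    y,x=np.argwhere(dt>dt.max()-.7).mean(0);out.append(((x+.5)/F-.5+u-r,(y+.5)/F-.5+v-r));bl.append((ce[k]+.5)/F-.5+[u-r,v-r]);print(out[-1],dt.max()/F,bl[-1])
P=np.array([ray(a,b,c,.004)for a,b in out]);w=P[:,0]+1j*P[:,1]
B=np.array([ray(a,b,c,.004)for a,b in bl]);b=B[:,0]+1j*B[:,1]
Q=.042*np.exp(1j*np.radians([0,70,180]));q=Q-Q.mean()
for w in (w,b):
    a=np.angle(np.vdot(q,w-w.mean()));cc=w.mean()-Q.mean()*np.exp(1j*a);print('yaw',np.degrees(a),'c',cc,'res mm',abs(w-cc-Q*np.exp(1j*a))*1e3)
    t=z['R'].T@(np.array([cc.real,cc.imag,0])-z['p']);print('tool',t[:2])
print('dists',abs(w[0]-w[1]),abs(w[0]-w[2]))
```

```text
[(np.int32(52), np.int32(64), np.int32(132), np.int32(61), np.int32(4997)), (np.int32(0), np.int32(156), np.int32(184), np.int32(28), np.int32(3123))] 160.5
(np.float64(322.9166666666667), np.float64(207.54166666666666)) 3.4488373 [326.26427106 206.71621723]
[(np.int32(52), np.int32(0), np.int32(67), np.int32(122), np.int32(5272)), (np.int32(134), np.int32(67), np.int32(50), np.int32(117), np.int32(2762))] 167.5
(np.float64(357.21527777777777), np.float64(183.89583333333334)) 3.7476742 [357.89363619 181.00312974]
[(np.int32(0), np.int32(0), np.int32(58), np.int32(12), np.int32(455)), (np.int32(117), np.int32(0), np.int32(67), np.int32(13), np.int32(541)), (np.int32(0), np.int32(56), np.int32(123), np.int32(70), np.int32(5981))] 130.5
(np.float64(323.4375), np.float64(135.96875)) 4.2941866 [320.83369211 136.2651208 ]
yaw 19.17455436689515 c (0.47182563190677945-0.28781058889725575j) res mm [1.05474745 0.82901146 0.27785959]
tool [0.00138929 0.0035324 ]
yaw 23.81069768290277 c (0.471446164984125-0.2876792382100271j) res mm [0.36562556 0.47671385 0.30447399]
tool [0.00170503 0.0037805 ]
dists 0.048906232825435575 0.08397258245199977
```

Emit:
send_rows --pt "0 0.0015 0.0027 0.02 0" --pt "0 0 0 0.035 0" --pt "0 0 0 0.035 0" --pt "0 0 0 0.035 0" --pt "0 0 0 0.03 0" --pt "0 0 0 0.02 0" --pt "0 0 0 0 0" --pt "0 0 0 0 0" --pt "0 0 0 0 0" --pt "0 0 0 0 0" --pt "0 0 0 0 0"

```text
time_s: 12.93
position: [0.4728, -0.2898, 0.0763]
tcp_rot: [[-0.945, -0.327, 0.003], [-0.327, 0.945, -0.002], [-0.002, -0.003, -1.0]]
force: [0.7, 0.0, 0.6]
opening: 1.0
grasp_force: 0.0
```

Emit:
send_rows --pt "0 0 0 0.02 0" --pt "0 0 0 0.015 0" --pt "0 0 0 0.0125 0" --pt "0 0 0 0 0" --pt "0 0 0 0 0" --pt "0 0 0 0 0" --pt "80 0 0 0 0" --pt "150 0 0 0 0" --pt "255 0 0 0 0" --pt "255 0 0 0 0" --pt "255 0 0 0 0" --pt "255 0 0 0 0" --pt "255 0 0 0 0" --pt "255 0 0 0 0"

```text
time_s: 14.1
position: [0.4719, -0.289, 0.0273]
tcp_rot: [[-0.945, -0.327, 0.0], [-0.327, 0.945, 0.0], [-0.0, 0.0, -1.0]]
force: [-0.9, 0.6, 3.8]
opening: 0.683
grasp_force: 30.0
```

Emit:
send_rows --pt "255 0 0 -0.01 0" --pt "255 0 0 -0.025 0" --pt "255 0 0 -0.035 0" --pt "255 0 0 -0.035 0" --pt "255 0 0 -0.035 0" --pt "255 0 0 -0.035 0" --pt "255 -0.0171 0.023 -0.015 0" --pt "255 -0.0171 0.023 -0.01 0" --pt "255 -0.0171 0.023 0 0" --pt "255 -0.0171 0.023 0 0" --pt "255 -0.0171 0.023 0 0" --pt "255 -0.0171 0.023 0 0" --pt "255 -0.0171 0.023 0 0" --pt "255 -0.0171 0.023 0 0" --pt "255 -0.0171 0.023 0 0" --pt "255 -0.0171 0.023 0 0" --pt "255 0 0 0 0.121" --pt "255 0 0 0 0.12" --pt "255 0 0 0 0" --pt "255 0 0 0 0"

```text
time_s: 15.77
position: [0.5577, -0.0156, 0.227]
tcp_rot: [[-0.995, -0.095, -0.001], [-0.095, 0.995, 0.0], [0.001, 0.0, -1.0]]
force: [0.2, 0.2, -2.5]
opening: 0.679
grasp_force: 30.0
```

Emit:
send_rows --pt "255 0 0 0 0" --pt "255 0 0 0 0" --pt "255 0 0 0 0" --pt "255 0 0 0 0" --pt "255 0 0 0 0"

```text
time_s: 16.18
position: [0.5582, -0.016, 0.2271]
tcp_rot: [[-0.996, -0.092, -0.0], [-0.092, 0.996, 0.0], [0.0, 0.0, -1.0]]
force: [-0.0, 0.7, -2.6]
opening: 0.679
grasp_force: 30.0
```

Run:
```python
from h import *
s=read_state();im,d,c=cap('wrist');np.savez('w5.npz',im=im,d=d,K=np.array([c['fx'],c['fy'],c['cx'],c['cy']]),x=c['xyz'],r=c['rotation'],p=s['position'],R=s['tcp_rot'])
print(s['time_s'],s['position'],s['tcp_rot'])
cv2.imwrite('pics/w5.png',cv2.resize(im[100:320,200:450],None,fx=2.5,fy=2.5))
```

```text
16.1833 [ 0.55817148 -0.0160462   0.22706651] [[-9.95758312e-01 -9.20075172e-02 -1.49093294e-05]
 [-9.20075174e-02  9.95758312e-01  1.15568893e-05]
 [ 1.37827680e-05  1.28796389e-05 -1.00000000e+00]]
```

View pics/w5.png

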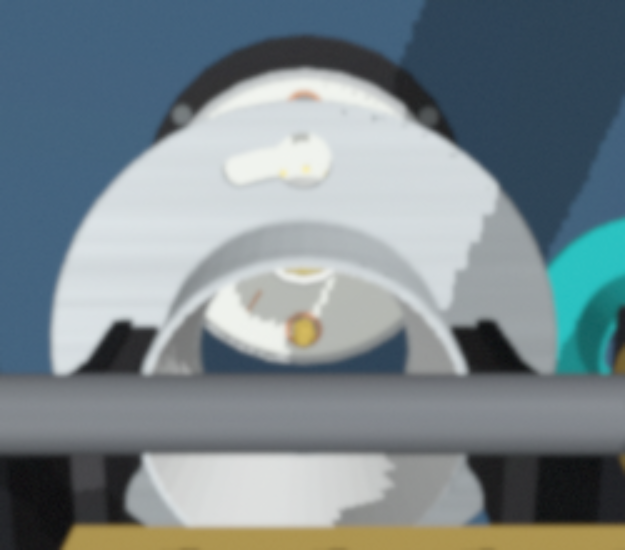

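The reflector is held level. Keyhole 3's round end is at crop (303,160), bright against the grey flange, with its slot to the left.

Run:
```python
from h import *
z=np.load('w5.npz');im=z['im'];K=z['K'];c=dict(fx=K[0],fy=K[1],cx=K[2],cy=K[3],xyz=z['x'],rotation=z['r'])
zt=.2038
for u,v in ((320.8,164),(332,162.5),(321,175),(310,164)):
    print((u,v),(z['R'].T@(ray(u,v,c,zt)-z['p']))[:2].round(4))
g=im.min(2)[148:180,284:340];print(g[::2,::2])
```

```text
(320.8, 164) [0.0419 0.0008]
(332, 162.5) [0.0427 0.0065]
(321, 175) [0.0362 0.0009]
(310, 164) [ 0.0419 -0.0047]
[[212 211 211 212 211 211 211 212 212 212 212 212 212 211 212 211 211 211
  211 211 212 212 211 212 212 212 211 211]
 [213 213 213 213 213 213 214 213 213 213 213 213 213 214 213 213 213 213
  212 212 213 213 213 213 213 213 213 213]
 [214 215 216 215 215 214 215 215 215 215 215 215 214 215 215 215 213 211
  207 209 217 216 215 215 215 215 215 214]
 [215 215 215 216 216 216 216 216 215 216 215 216 215 215 216 222 214 193
  189 196 227 228 220 216 216 216 216 215]
 [217 217 217 217 216 216 216 216 216 216 216 216 216 218 224 235 225 202
  212 215 233 237 234 221 215 215 215 215]
 [215 215 215 215 215 215 215 215 216 217 218 221 222 228 236 237 235 233
  237 237 237 238 237 231 216 213 213 213]
 [214 213 214 214 214 215 217 221 226 232 235 236 236 237 238 238 238 238
  238 238 237 238 238 236 221 211 211 212]
 [213 213 213 214 222 229 233 236 238 238 238 238 238 238 238 238 238 237
  238 237 238 238 238 237 225 212 211 211]
 [212 212 212 222 236 238 238 238 238 238 237 238 
[... 186 characters left out ...]
213 213 204 221 238 238 238 237 238 238 238 238 237 234 206 214 237 237
  224 196 224 237 234 211 204 211 211 211]
 [213 213 206 203 233 238 238 237 237 235 233 227 223 218 192 213 228 225
  223 221 225 228 223 198 208 211 211 211]
 [213 213 210 200 213 230 234 229 222 211 205 202 203 205 204 202 201 201
  204 206 207 202 200 206 211 211 210 210]
 [212 213 212 210 203 203 206 203 203 205 208 210 210 210 210 204 195 194
  195 194 192 192 205 210 211 211 211 210]
 [212 212 212 212 211 210 209 211 211 211 211 211 211 211 211 210 209 207
  205 205 206 209 210 211 211 210 211 210]
 [212 211 211 211 211 211 210 210 210 210 210 210 210 210 210 210 210 209
  209 210 209 209 210 210 209 209 209 209]]
```

Emit:
send_rows --pt "255 -0.0003 0 0.02 0.005" --pt "255 0 0 0.03 0" --pt "255 0 0 0.03 0" --pt "255 0 0 0.025 0" --pt "255 0 0 0.017 0" --pt "255 0 0 0 0" --pt "255 0 0 0 0" --pt "255 0 0 0 0" --pt "255 0 0 0 0" --pt "255 0 0 0 0" --pt "255 0 0 0 0" --pt "255 0 0 0 0" --pt "255 0 0 0 0"

```text
time_s: 17.32
position: [0.5587, -0.0157, 0.1056]
tcp_rot: [[-0.996, -0.087, 0.001], [-0.087, 0.996, -0.0], [-0.001, -0.0, -1.0]]
force: [0.3, -0.9, -2.1]
opening: 0.679
grasp_force: 30.0
```

Emit:
send_rows --pt "255 0 0 0.002 0" --pt "255 0 0 0.002 0" --pt "255 0 0 0.002 0" --pt "255 0 0 0.002 0" --pt "255 0 0 0.001 0" --pt "255 0 0 0 0" --pt "255 0 0 0 0" --pt "255 0 0 0 0"

```text
time_s: 17.98
position: [0.5585, -0.0157, 0.096]
tcp_rot: [[-0.996, -0.087, -0.0], [-0.087, 0.996, -0.0], [0.0, -0.0, -1.0]]
force: [0.1, -0.2, -2.8]
opening: 0.685
grasp_force: 30.0
```

Heads are in with no contact force; continuing down.

Emit:
send_rows --pt "255 0 0 0.002 0" --pt "255 0 0 0.002 0" --pt "255 0 0 0.0015 0" --pt "255 0 0 0 0" --pt "255 0 0 0 0" --pt "255 0 0 0 0"

```text
time_s: 18.48
position: [0.5584, -0.0157, 0.0905]
tcp_rot: [[-0.996, -0.087, -0.0], [-0.087, 0.996, 0.0], [0.0, 0.0, -1.0]]
force: [-0.8, 0.6, -3.0]
opening: 0.68
grasp_force: 30.0
```

Emit:
send_rows --pt "255 0 0 0 0.04" --pt "255 0 0 0 0.04" --pt "255 0 0 0 0.04" --pt "255 0 0 0 0.04" --pt "255 0 0 0 0.04" --pt "255 0 0 0 0.04" --pt "255 0 0 0 0.04" --pt "255 0 0 0 0.03" --pt "255 0 0 0 0" --pt "255 0 0 0 0" --pt "255 0 0 0 0"

```text
time_s: 19.4
position: [0.5585, -0.0158, 0.0905]
tcp_rot: [[-0.975, 0.22, 0.0], [0.22, 0.975, -0.0], [-0.0, -0.0, -1.0]]
force: [-0.3, 0.2, -1.3]
opening: 0.681
grasp_force: 30.0
```

Run:
```python
from h import *
s=read_state();R=np.array(s['tcp_rot']);print(s['time_s'],s['position'],np.degrees(np.arctan2(R[1,0],R[0,0])),s['force'],s['moment'])
```

```text
19.4 [ 0.55850902 -0.01575364  0.09053661] 167.27539144723318 [-0.29816858  0.23945278 -1.30775912] [-0.06970095 -0.03220344  0.0052943 ]
```

Emit:
send_rows --pt "255 0 0 0 0.01" --pt "255 0 0 0 0.01" --pt "255 0 0 0 0.01" --pt "255 0 0 0 0" --pt "255 0 0 0 0"

```text
time_s: 19.82
position: [0.5585, -0.0158, 0.0906]
tcp_rot: [[-0.968, 0.25, 0.0], [0.25, 0.968, -0.0], [-0.0, -0.0, -1.0]]
force: [0.0, -0.8, -1.7]
opening: 0.675
grasp_force: 30.0
```

Run:
```python
from h import *
s=read_state();R=np.array(s['tcp_rot']);print(s['time_s'],s['position'],np.degrees(np.arctan2(R[1,0],R[0,0])),s['force'],s['moment'])
```

```text
19.8167 [ 0.55851497 -0.01583724  0.0905579 ] 165.5181219520978 [ 0.03376223 -0.84215617 -1.74256082] [-0.1013449   0.03179399 -0.03177545]
```

Emit:
send_rows --pt "255 0 0 0 0.01" --pt "255 0 0 0 0.01" --pt "255 0 0 0 0.01" --pt "255 0 0 0 0" --pt "255 0 0 0 0"

```text
time_s: 20.23
position: [0.5585, -0.0158, 0.0906]
tcp_rot: [[-0.961, 0.277, -0.0], [0.277, 0.961, -0.001], [-0.0, -0.001, -1.0]]
force: [-0.7, -0.1, -2.3]
opening: 0.676
grasp_force: 30.0
```

Run:
```python
from h import *
s=read_state();R=np.array(s['tcp_rot']);print(s['time_s'],s['position'],np.degrees(np.arctan2(R[1,0],R[0,0])),s['force'],s['moment'])
```

```text
20.2333 [ 0.55851047 -0.01584801  0.0905599 ] 163.93807530510725 [-0.69774181 -0.14796891 -2.34236005] [-9.60807298e-02  5.80323611e-05  1.06270455e+00]
```

The stop was met, with the moment rising to 1.06 N·m. Releasing and lifting.

Emit:
send_rows --pt "255 0 0 0 -0.012" --pt "255 0 0 0 0" --pt "0 0 0 0 0" --pt "0 0 0 0 0" --pt "0 0 0 0 0" --pt "0 0 0 0 0" --pt "0 0 0 0 0" --pt "0 0 0 -0.005 0" --pt "0 0 0 -0.015 0" --pt "0 0 0 -0.03 0" --pt "0 0 0 -0.035 0" --pt "0 0 0 -0.035 0" --pt "0 0 0 -0.035 0" --pt "0 0 0 -0.035 0" --pt "0 0 0 0 0" --pt "0 0 0 0 0" --pt "0 0 0 0 0" --pt "0 0 0 0 0"

```text
time_s: 21.73
position: [0.5573, -0.0155, 0.279]
tcp_rot: [[-0.964, 0.268, -0.003], [0.268, 0.964, 0.001], [0.004, -0.0, -1.0]]
force: [-0.2, -0.1, 0.0]
opening: 1.0
grasp_force: 0.0
```

Run:
```python
from h import *
s=read_state();im,d,c=cap('wrist')
print(s['time_s'],s['position'])
W=pts(d,c);w=W[60:235,240:420].reshape(-1,3);cc=np.array([.5585,-.0158]);r=np.hypot(*(w[:,:2]-cc).T)
k=(r>.034)&(r<.051)&(w[:,2]>.05)&(w[:,2]<.0695);A=np.c_[w[k,:2]-cc,np.ones(k.sum())];print('flange plane (tilt x,y, z)',np.linalg.lstsq(A,w[k,2],rcond=None)[0],k.sum())
cv2.imwrite('pics/w6.png',cv2.resize(im[80:250,220:440],None,fx=3,fy=3))
```

```text
21.7333 [ 0.55727645 -0.01546199  0.27903934]
flange plane (tilt x,y, z) [-0.00367516 -0.00537047  0.06825896] 2557
```

View pics/w6.png

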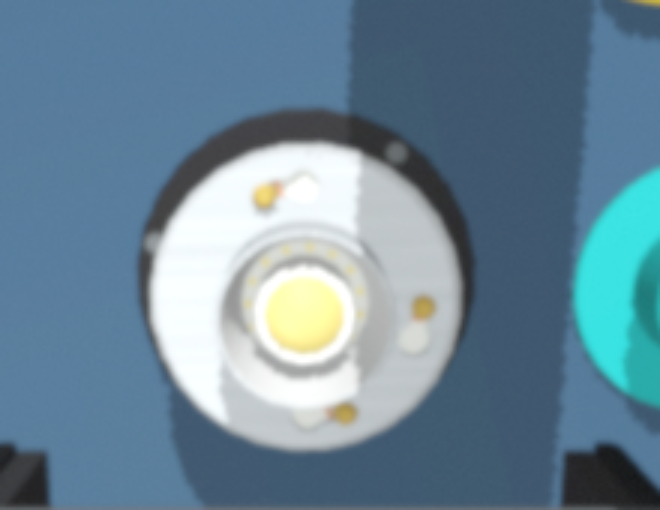

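The stud heads at (264,195), (424,307) and (345,413) sit at the slot ends. The round ends are clear, and the flange is flat at about 67–68 mm.

```bash
python3 -c "
from rig import *
print(hand_in())"
```

```text
the job is handed in; nothing more can be done
None
```

The lamp is assembled and handed in at about 22 s; the hand-in gave no verdict. The LED board is seated on the studs, the reflector lies flat and is turned clockwise to its stop under the heads, and I saw no contact with the bottle, reel, pot or bin, though I did not re-measure them.

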